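# Centre the desk award on its plinth

### The job

The ball-topped metal award has been knocked off centre on its round wooden plinth. With light fingertip taps or pushes low at its foot, slide it back to the middle so that its whole foot stands inside the inlaid brass ring, upright and still. It tips easily: never pinch, lift or topple it, and leave the cone-topped award and everything else on the desk alone.

Things in the scene. Friction and masses are not known exactly. Their poses are not given: they have to be found in the camera images.
- globe_award: loose tippy metal award, ball on top (30 mm), 64 mm high, about 0.15 kg. Underside 26 mm across, bevelled out to a foot disc 36 mm across, the widest part, its upright rim 3 to 13 mm above the underside; 10 mm stem. Slides under about 1 N at the foot rim, tips if pushed at the ball. Origin: centre of its underside; z up its axis. Starts 18 to 28 mm off its plinth's centre, any direction
- plinth_top (a point): centre of the flat top of the round wooden plinth under the ball-topped award; z up. The plinth is 100 mm across, 30 mm high, fixed to the desk (top 30 mm above the desk); a thin brass ring is inlaid flush in its top, concentric, 50 mm inside diameter
- cone_award: the other award, same metal and foot but with a cone on top (30 mm wide, 64 mm high in all), loose, standing centred on a second plinth of the same shape; to be left alone. Origin: centre of its underside
- eraser: loose rubber eraser 20x44x12 mm lying between the two plinths (bystander, origin at the centre of its underside)
- usb_stick: loose USB stick 17x38x9 mm lying nearer the robot (bystander, origin at the centre of its underside)
- bulldog_clip: loose bulldog clip 33x41x22 mm lying behind the plinths (bystander, origin at the centre of its underside)
- stapler: loose stapler 144x39x54 mm to the right of the plinths (bystander, origin at the centre of its underside)
- mug: loose mug 92x127x95 mm standing behind to the right (bystander, origin at the centre of its underside)
- sharpener: loose pencil sharpener 26x15x14 mm at the left (bystander, origin at the centre of its underside)
Things that resemble listed ones, but are neither listed nor needed, are in the scene too. Leave any blue, orange or red look-alike of the globe_award alone.

How it is judged:
At the end, for the whole second after the job is handed in: The ball-topped award stands upright (within 3 degrees) and at rest on its plinth, its axis within 7 mm of the plinth's centre, so that its foot is wholly inside the brass ring; the cone-topped award stands upright within 6 mm of where it was, and the other loose things within 15 mm of theirs (horizontal distance between globe_award and plinth_top below 0.007 m and angle between each of globe_award, cone_award's own z axis and vertical below 0.06 rad and z of globe_award in the frame of plinth_top between -0.003 and 0.003 m and linear speed of globe_award below 0.01 m/s and distance of cone_award from where it was at the start of the episode below 0.006 m and distance of each of eraser, usb_stick, bulldog_clip, stapler, mug, sharpener from where it was at the start of the episode below 0.015 m); the robot touches nothing.
It fails at once if the ball-topped award is lifted off its plinth, or falls off it (z of globe_award in the frame of plinth_top above 0.007 m or z of globe_award in the frame of plinth_top below -0.006 m).
It fails at once if the ball-topped award is tipped by more than about 20 degrees (angle between globe_award's own z axis and vertical above 0.35 rad).
It fails at once if the ball-topped award is pinched or shoved hard (more than 5 N from the robot) (contact force between any of the fingers, the arm and globe_award above 5 N).
It fails at once if the cone-topped award is disturbed (distance of cone_award from where it was at the start of the episode above 0.006 m or angle between cone_award's own z axis and vertical above 0.2 rad).
It fails at once if another thing on the desk is moved by more than 15 mm (distance of any of eraser, usb_stick, bulldog_clip, stapler, mug, sharpener from where it was at the start of the episode above 0.015 m).
It also fails if it takes over 51 s, if anything falls off the work surface, if the arm or the gripper's body presses on something with over 40 N, if the wrist force passes 120 N, or if a joint passes its speed limit or range.

### The arm

A 7-joint arm with a two-finger parallel gripper is mounted at the origin on a cart in front of the work surface, level with it; the furniture and walls round the work are solid. World frame = base frame: x ahead of the robot, y to its left, z up, the work surface at z = 0. Lengths are in m, angles in rad, forces in N, time in s.
With the tool pointing down it reaches from about 0.4 to 0.9 m from the base axis. Payload 5.6 kg.
Tool frame: the origin (TCP) lies between the finger pads; the fingertips stand 17 mm ahead of it and the grasp point (between the pads) lies 2 mm behind it; z points along the fingers, y is the direction in which the jaws open and shut (so a half turn about z gives the same grasp; the last joint's range is limited). The gripper opens to 92 mm and grips with 3 to 60 N. Pads are 20 mm wide; open, the fingers measure 128 mm over their backs; the gripper's body (75 mm by 189 mm) begins 69 mm behind the grasp point.
Start: joints at [1.163, 0.468, -0.012, 1.603, 0.006, 1.071, -0.056], TCP at [0.232, -0.607, 0.232] pointing down, gripper open.
Joint ranges: [-2.53, 2.53], [-0.31, 2.02], [-1.57, 1.55], [0.28, 2.44], [-1.29, 4.43], [0.15, 1.84], [-2.92, 2.92]. Speed limits (rad/s): [2.57, 2.57, 3.14, 3.14, 3.14, 3.14, 3.14].

### API

Orientations are given as a unit quaternion [w, x, y, z].
In Python, from cell import observe, capture, camera_info, close_job gives the robot as it stands.
- The arm moves only by the shell command python3 -m handwheel 'ROWS' [FORCE]. ROWS is JSON, a list of rows, each an object of numbers: "claw": the finger opening in m, from 0 to 0.0919; "tx", "ty", "tz": the shift along the world's x, y, z in m; "rx", "ry", "rz": the turn, a rotation vector about the world's x, y, z in degrees. A call has 1 to 20 rows; each row shifts and turns the commanded pose from where the row before left it; what a row does not reach is not made up. A row lasts 1/12 s, in which the tool goes at most 41.7 mm and 7.16 degrees, less where a joint would pass 70% of its speed; a pose out of reach is approached as far as the arm can. A call is refused whole if a number of a shift passes 0.0417 or a number of a turn 7.16, either way. A call with a gripper value outside its range is refused whole. The fingers move at their own pace and stop on an object; FORCE is the grip in N (left out, the last holds). Time passes only in rows, so rows that do not move let the fingers close. It gives the time, the measured TCP pose, the force and the opening at its end, in the units of the state.
- observe(): the state, without advancing time (a new reading comes with each control period).
- capture(name): name is "scene" or "top" or "wrist"; returns the picture (384x512x3 uint8, red, green, blue); there is no depth.
- camera_info(name): a dict with "fx", "fy", "cx", "cy" (pixels), "extrinsics" (4x4, takes a point from world to camera coordinates); the wrist camera has in their place "T_tool_cam" (4x4, takes a point from camera to tool coordinates, whose origin is the TCP and whose axes are the flange's). Camera axes: x right, y down, z forward; pixel columns grow to the right and rows downward; lengths in m; the calibration is good to about 2 mm. A picture is of the moment at which its call begins: read the wrist's pose just before it. camera_info takes no time and is no camera call.
- close_job(): hands the job in, once; it reports no verdict.
The state is a dict: "time": time; "q": joint angles; "joint_velocities": joint speeds; "effort": joint torques, N m; "tool_pos": TCP position; "eef_rot": TCP orientation; "ft_force": force on the tool from outside, world axes, zero at the start; "ft_torque": the same for the moment, N m; "finger_gap": opening from 0.0 (shut) to 1.0 (fully open).
Only numpy, scipy, OpenCV 4.12 (cv2) and the standard library are available. Lean on these libraries where they do the work, as an engineer would, in place of code of your own. Each camera call takes 0.05 s, during which the arm holds its last target.

## Working session

There is one attempt and no reset: what is moved stays moved. The work goes in short steps, Python scripts to look and compute and a shell command to move; the robot and the scene stay as the last step left them, time stands still between calls to the robot, and variables do not carry over. Pictures are saved under pics/ and viewed, and the job is handed in when it is done.

```bash
mkdir -p pics; ls; python3 - <<'E'
from cell import *
import cv2
s=observe();print({k:s[k] for k in('time','tool_pos','eef_rot','finger_gap','ft_force')})
for n in('scene','top'):
    im=capture(n);cv2.imwrite(f'pics/{n}0.png',im[:,:,::-1]);i=camera_info(n);print(n,i)
print(camera_info('wrist'))
E
```

```text
pics
{'time': 0.0, 'tool_pos': array([ 0.23164401, -0.60672759,  0.23062235]), 'eef_rot': array([-8.60291740e-04,  9.83410980e-01,  1.81389231e-01, -2.27020879e-04]), 'finger_gap': 1.003255090593967, 'ft_force': array([ 0.57946187, -0.07415693, -0.23179127])}
scene {'fx': 367.37048240158305, 'fy': 367.37048240158305, 'cx': 254.47272380333408, 'cy': 190.31555106991263, 'extrinsics': array([[-0.62961627, -0.77690134, -0.00276624,  0.26920058],
       [-0.52524972,  0.42829095, -0.73530918,  0.34802776],
       [ 0.57244745, -0.46150966, -0.67772617,  0.66728689],
       [ 0.        ,  0.        ,  0.        ,  1.        ]])}
top {'fx': 409.3780616813644, 'fy': 409.3780616813644, 'cx': 262.3160309707761, 'cy': 192.17951610930444, 'extrinsics': array([[-1.39494248e-04, -9.99839898e-01, -1.78930122e-02,
        -8.24148258e-02],
       [-9.97609900e-01,  1.37550147e-03, -6.90839749e-02,
         5.26085157e-01],
       [ 6.90975262e-02,  1.78406093e-02, -9.97450372e-01,
         1.06414545e+00],
       [ 0.00000000e+00,  0.00000000e+00,  0.00000000e+00,
         1.00000000e+00]])}
{'fx': 287.8601538909972, 'fy': 287.8601538909972, 'cx': 251.43296816908597, 'cy': 189.58681934311812, 'T_tool_cam': array([[-7.59965796e-04, -9.54506146e-01, -2.98190273e-01,
         8.40531921e-02],
       [ 9.99999708e-01, -7.02558964e-04, -2.99703690e-04,
         5.61956511e-04],
       [ 7.65727647e-05, -2.98190414e-01,  9.54506402e-01,
        -1.53194103e-01],
       [ 0.00000000e+00,  0.00000000e+00,  0.00000000e+00,
         1.00000000e+00]])}
```

View pics/scene0.png

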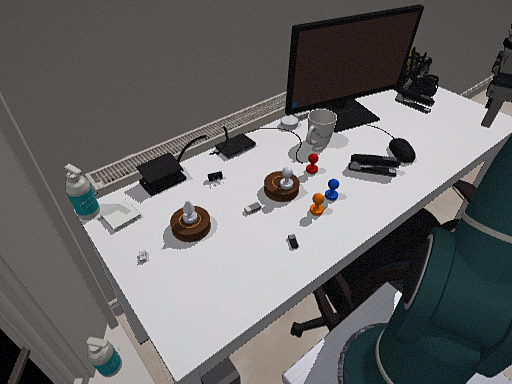

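View pics/top0.png

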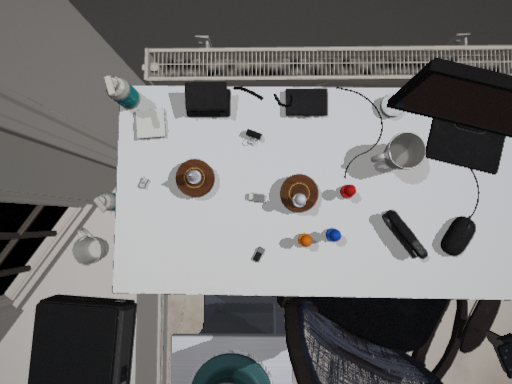

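The globe award is on the right plinth, at about (299,193) in the top view. The look-alikes are red (348,191), orange (305,240) and blue (333,235).

```bash
cat > h.py <<'E'
import numpy as np,cv2
from cell import *
from scipy.spatial.transform import Rotation as R
def cam(n,s=None):
    i=camera_info(n);K=np.array([[i['fx'],0,i['cx']],[0,i['fy'],i['cy']],[0,0,1]])
    if n=='wrist':
        s=s or observe();q=s['eef_rot'];T=np.eye(4);T[:3,:3]=R.from_quat([q[1],q[2],q[3],q[0]]).as_matrix();T[:3,3]=s['tool_pos']
        return K,np.linalg.inv(T@i['T_tool_cam'])
    return K,i['extrinsics']
def ray(K,E,uv,z):
    d=E[:3,:3].T@np.linalg.inv(K)@np.array([uv[0],uv[1],1.]);o=-E[:3,:3].T@E[:3,3]
    return o+d*(z-o[2])/d[2]
def proj(K,E,p):
    c=E[:3,:3]@np.asarray(p,float)+E[:3,3];c=K@c;return c[:2]/c[2]
E
python3 - <<'E'
from h import *
K,E=cam('top')
im=cv2.imread('pics/top0.png')
for n,uv,z in[('plinth',(299,193.5),.03),('ball',(300,200),.08),('plinth2',(195,178.5),.03),('red',(348,191),.02),('orange',(305,240),.02),('blue',(333,235),.02),('eraser',(257,198),.01),('usb',(258,254),.01),('clip',(254,134),.01),('mug',(405,152),.05),('stapler',(405,233),.05)]:print(n,ray(K,E,uv,z).round(4))
cv2.imwrite('pics/z.png',cv2.resize(im[150:260,150:370],None,fx=3.6,fy=3.6,interpolation=cv2.INTER_CUBIC))
im=cv2.imread('pics/scene0.png')
cv2.imwrite('pics/z2.png',cv2.resize(im[140:250,150:360],None,fx=3.6,fy=3.6,interpolation=cv2.INTER_CUBIC))
E
```

```text
plinth [ 0.5216 -0.1787  0.03  ]
ball [ 0.5021 -0.1775  0.08  ]
plinth2 [0.5614 0.0937 0.03  ]
red [ 0.5286 -0.3079  0.02  ]
orange [ 0.4006 -0.1943  0.02  ]
blue [ 0.4136 -0.2673  0.02  ]
eraser [ 0.511  -0.0685  0.01  ]
usb [ 0.3634 -0.0713  0.01  ]
clip [ 0.6833 -0.0603  0.01  ]
mug [ 0.6265 -0.4493  0.05  ]
stapler [ 0.4198 -0.4443  0.05  ]
```

View pics/z.png

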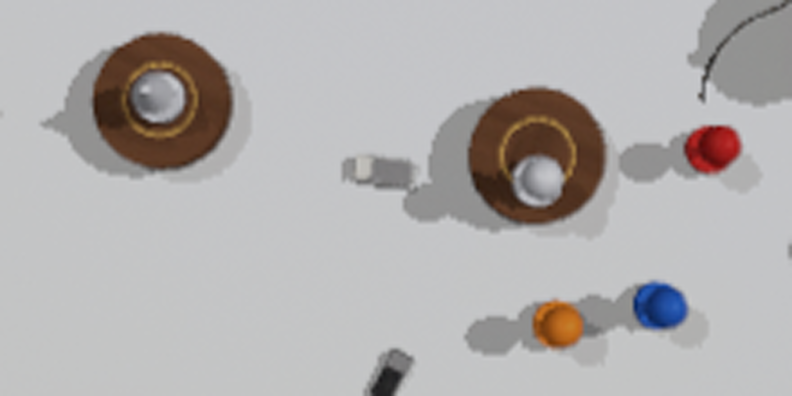

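View pics/z2.png

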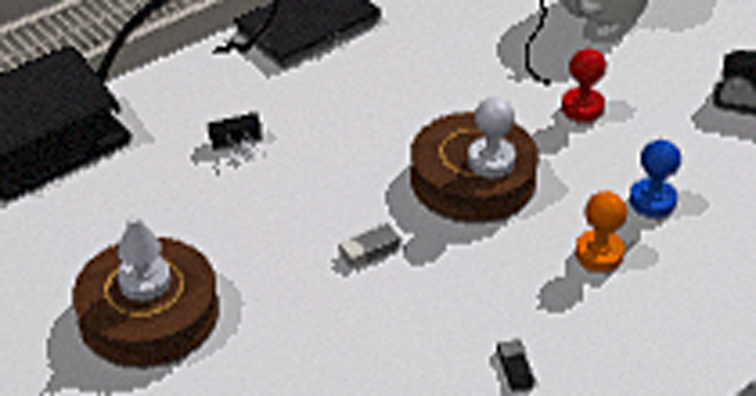

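```bash
python3 -m handwheel '[{"tx":0.01,"ty":0.03,"rz":-1.5,"claw":0.02},{"tx":0.01,"ty":0.03,"rz":-1.5,"claw":0.02},{"tx":0.01,"ty":0.03,"rz":-1.5,"claw":0.02},{"tx":0.014,"ty":0.03,"rz":-1.5,"claw":0.02},{"tx":0.014,"ty":0.03,"rz":-1.5,"claw":0.02},{"tx":0.014,"ty":0.03,"rz":-1.5,"claw":0.02},{"tx":0.014,"ty":0.03,"rz":-1.5,"claw":0.02},{"tx":0.014,"ty":0.03,"rz":-1.5,"claw":0.02},{"tx":0.014,"ty":0.03,"rz":-1.5,"claw":0.02},{"tx":0.014,"ty":0.03,"rz":-1.5,"claw":0.02},{"tx":0.014,"ty":0.03,"rz":-1.5,"claw":0.02},{"tx":0.014,"ty":0.03,"rz":-1.5,"claw":0.02},{"tx":0.014,"ty":0.03,"rz":-1.5,"claw":0.02},{"tx":0.014,"ty":0.03,"rz":-1.4,"claw":0.02},{"claw":0.02},{"claw":0.02}]' 5
python3 - <<'E'
from h import *
s=observe();print(s['time'],s['tool_pos'],s['eef_rot'],s['finger_gap'],s['ft_force'])
im=capture('wrist');cv2.imwrite('pics/w1.png',im[:,:,::-1])
E
```

```text
0.1 [ 0.23164556 -0.60682245  0.2307491 ] [-7.39108066e-04  9.83419796e-01  1.81341986e-01 -2.05974439e-04] 1.0022736196024753 [ 0.57464449  1.05068944 -0.25995806]$[0]: bad value
```

View pics/w1.png

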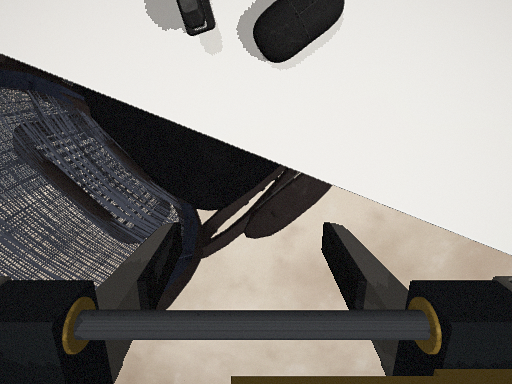

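```bash
python3 -m handwheel '[{"claw":0.02,"tx":0.01,"ty":0.03,"tz":0,"rx":0,"ry":0,"rz":-1.5}]' 5
```

```text
time: 0.23
tool_pos: [0.2382, -0.5812, 0.2307]
eef_rot: [0.001, 0.986, 0.165, -0.001]
ft_force: [-0.4, 0.5, 0.0]
finger_gap: 0.951
```

All keys are required in every row.

```bash
python3 -m handwheel '[{"claw":0.02,"tx":0.0136,"ty":0.0286,"tz":0,"rx":0,"ry":0,"rz":-1.4},{"claw":0.02,"tx":0.0136,"ty":0.0286,"tz":0,"rx":0,"ry":0,"rz":-1.4},{"claw":0.02,"tx":0.0136,"ty":0.0286,"tz":0,"rx":0,"ry":0,"rz":-1.4},{"claw":0.02,"tx":0.0136,"ty":0.0286,"tz":0,"rx":0,"ry":0,"rz":-1.4},{"claw":0.02,"tx":0.0136,"ty":0.0286,"tz":0,"rx":0,"ry":0,"rz":-1.4},{"claw":0.02,"tx":0.0136,"ty":0.0286,"tz":0,"rx":0,"ry":0,"rz":-1.4},{"claw":0.02,"tx":0.0136,"ty":0.0286,"tz":0,"rx":0,"ry":0,"rz":-1.4},{"claw":0.02,"tx":0.0136,"ty":0.0286,"tz":0,"rx":0,"ry":0,"rz":-1.4},{"claw":0.02,"tx":0.0136,"ty":0.0286,"tz":0,"rx":0,"ry":0,"rz":-1.4},{"claw":0.02,"tx":0.0136,"ty":0.0286,"tz":0,"rx":0,"ry":0,"rz":-1.4},{"claw":0.02,"tx":0.0136,"ty":0.0286,"tz":0,"rx":0,"ry":0,"rz":-1.4},{"claw":0.02,"tx":0.0136,"ty":0.0286,"tz":0,"rx":0,"ry":0,"rz":-1.4},{"claw":0.02,"tx":0.0136,"ty":0.0286,"tz":0,"rx":0,"ry":0,"rz":-1.4},{"claw":0.02,"tx":0.0136,"ty":0.0286,"tz":0,"rx":0,"ry":0,"rz":-1.4},{"claw":0.02,"tx":0,"ty":0,"tz":0,"rx":0,"ry":0,"rz":0},{"claw":0.02,"tx":0,"ty":0,"tz":0,"rx":0,"ry":0,"rz":0},{"claw":0.02,"tx":0,"ty":0,"tz":0,"rx":0,"ry":0,"rz":0}]' 5
python3 - <<'E'
from h import *
s=observe();print(s['time'],s['tool_pos'],s['eef_rot'],s['finger_gap'],s['ft_force'])
im=capture('wrist');cv2.imwrite('pics/w2.png',im[:,:,::-1])
im=capture('top');cv2.imwrite('pics/top2.png',im[:,:,::-1])
E
```

```text
time: 1.65
tool_pos: [0.4319, -0.1774, 0.2314]
eef_rot: [0.0, 1.0, -0.002, -0.0]
ft_force: [-0.7, 0.1, -0.2]
finger_gap: 0.217
1.65 [ 0.43187741 -0.17737812  0.23143005] [ 1.64336778e-04  9.99998349e-01 -1.78482712e-03 -2.97467801e-04] 0.21748754878638993 [-0.72612025  0.12960701 -0.21560152]
```

View pics/w2.png

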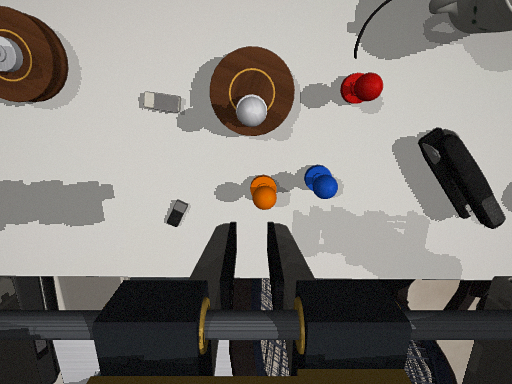

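```bash
cat >> h.py <<'E'
def measure(im,s,box=None,save=None,pz=.03):
    # im rgb; returns plinth centre via ring, ball xy
    K,E=cam('wrist',s)
    hsv=cv2.cvtColor(im,cv2.COLOR_RGB2HSV);H,S,V=cv2.split(hsv)
    pc0=proj(K,E,(.521,-.178,.03));m=np.zeros(H.shape,np.uint8);r=int(K[0,0]*.06/ (E[2,:3]@[.521,-.178,.03]+E[2,3]));cv2.circle(m,tuple(int(v) for v in pc0),r,255,-1)
    brown=((S>70)&(m>0)).astype(np.uint8)*255
    gold=((S>70)&(V>120)&(m>0)).astype(np.uint8)*255
    out={}
    c=max(cv2.findContours(brown,0,2)[0],key=cv2.contourArea)
    pts=np.array([ray(K,E,p[0],pz)[:2] for p in c]);h=cv2.convexHull(pts.astype(np.float32));
    out['plinth']=cv2.minEnclosingCircle(h)
    ys,xs=np.nonzero(gold);P=np.array([ray(K,E,p,pz)[:2] for p in zip(xs,ys)])
    A=np.c_[2*P,np.ones(len(P))]
    w=np.ones(len(P),bool)
    for _ in range(5):
        q=np.linalg.lstsq(A[w],(P[w]**2).sum(1),rcond=None)[0];rr=np.sqrt(q[2]+q[0]**2+q[1]**2);e=np.abs(np.hypot(*(P-q[:2]).T)-rr);w=e<max(.002,2*np.median(e))
    out['ring']=(q[:2],rr,w.sum())
    pl=cv2.fillConvexPoly(np.zeros_like(m),cv2.convexHull(c),255)
    grey=((S<50)&(V>90)&(pl>0)).astype(np.uint8)*255
    n,l,st,ce=cv2.connectedComponentsWithStats(grey);k=1+np.argmax(st[1:,4])
    cc=max(cv2.findContours((l==k).astype(np.uint8),0,2)[0],key=cv2.contourArea)
    out['grey']=(ce[k],st[k]);u,rad=cv2.minEnclosingCircle(cc)
    out['ball']=(u,rad,ray(K,E,u,.079))
    if save:
        d=im[:,:,::-1].copy();d[gold>0]=(0,255,0);cv2.drawContours(d,[cc],-1,(255,0,255),1)
        x,y=map(int,pc0);cv2.imwrite(save,cv2.resize(d[max(0,y-r):y+r,max(0,x-r):x+r],(600,600),interpolation=cv2.INTER_NEAREST))
    return out
E
python3 - <<'E'
from h import *
s=observe();im=cv2.imread('pics/w2.png')[:,:,::-1].copy()
for k,v in measure(im,s,save='pics/m2.png').items():print(k,v)
E
```

```text
plinth ((0.5236882567405701, -0.17964985966682434), 0.04953651875257492)
ring (array([ 0.52375152, -0.17966347]), np.float64(0.025928390803118352), np.int64(214))
grey (array([251.44488189, 109.46850394]), array([236,  94,  31,  32, 762], dtype=int32))
ball ((250.97677612304688, 109.82518005371094), 15.984708786010742, array([ 0.50588237, -0.1788985 ,  0.079     ]))
```

View pics/m2.png

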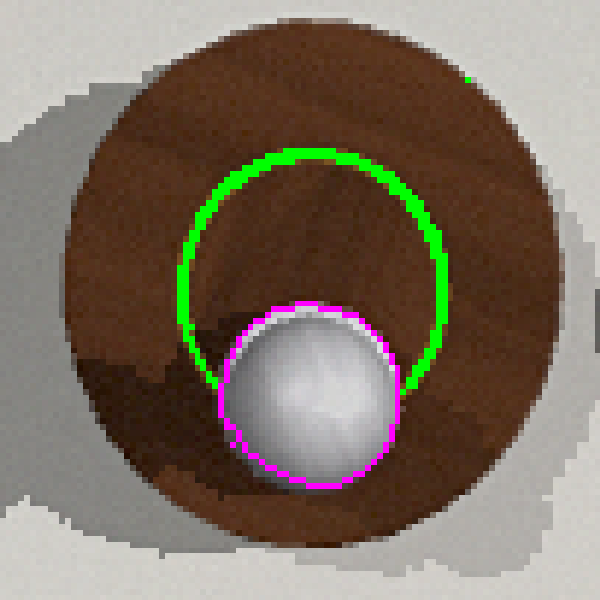

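Ring centre is (0.5238, -0.1797) and the ball axis is about (0.505, -0.179), so I need a push of about 19 mm along +x. I'll cradle the foot with two fingers 20 mm apart, leaning back 10° to clear the ball.

```bash
python3 -m handwheel '[{"claw":0.02,"tx":0.004,"ty":-0.0005,"tz":0,"rx":0,"ry":-2.5,"rz":0},{"claw":0.02,"tx":0.004,"ty":-0.0005,"tz":0,"rx":0,"ry":-2.5,"rz":0},{"claw":0.02,"tx":0.004,"ty":-0.0005,"tz":0,"rx":0,"ry":-2.5,"rz":0},{"claw":0.02,"tx":0.004,"ty":-0.0005,"tz":0,"rx":0,"ry":-2.5,"rz":0},{"claw":0.02,"tx":0.002,"ty":0,"tz":-0.014,"rx":0,"ry":0,"rz":0},{"claw":0.02,"tx":0,"ty":0,"tz":-0.014,"rx":0,"ry":0,"rz":0},{"claw":0.02,"tx":0,"ty":0,"tz":-0.014,"rx":0,"ry":0,"rz":0},{"claw":0.02,"tx":0,"ty":0,"tz":-0.014,"rx":0,"ry":0,"rz":0},{"claw":0.02,"tx":0,"ty":0,"tz":-0.014,"rx":0,"ry":0,"rz":0},{"claw":0.02,"tx":0,"ty":0,"tz":-0.014,"rx":0,"ry":0,"rz":0},{"claw":0.02,"tx":0,"ty":0,"tz":-0.014,"rx":0,"ry":0,"rz":0},{"claw":0.02,"tx":0,"ty":0,"tz":-0.014,"rx":0,"ry":0,"rz":0},{"claw":0.02,"tx":0,"ty":0,"tz":-0.014,"rx":0,"ry":0,"rz":0},{"claw":0.02,"tx":0,"ty":0,"tz":0,"rx":0,"ry":0,"rz":0},{"claw":0.02,"tx":0,"ty":0,"tz":0,"rx":0,"ry":0,"rz":0},{"claw":0.02,"tx":0,"ty":0,"tz":0,"rx":0,"ry":0,"rz":0}]' 5
python3 - <<'E'
from h import *
s=observe();print(s['time'],s['tool_pos'],s['eef_rot'],s['finger_gap'],s['ft_force'])
im=capture('wrist');cv2.imwrite('pics/w3.png',im[:,:,::-1])
for k,v in measure(im,s,save='pics/m3.png').items():print(k,v)
E
```

```text
time: 3.08
tool_pos: [0.4504, -0.1797, 0.1062]
eef_rot: [0.0, 0.996, -0.002, 0.087]
ft_force: [-0.3, -0.4, 0.4]
finger_gap: 0.22
3.0833 [ 0.45043222 -0.17966231  0.10617545] [ 1.39751190e-04  9.96164973e-01 -2.35841734e-03  8.74629381e-02] 0.21976438829206732 [-0.27510151 -0.38919649  0.44920068]
plinth ((0.5237874984741211, -0.17873288691043854), 0.04958968237042427)
ring (array([ 0.52387592, -0.17870539]), np.float64(0.02597419339292513), np.int64(429))
grey (array([248.15322076, 155.20137586]), array([ 226,  133,   45,   45, 1599], dtype=int32))
ball ((248.01724243164062, 155.4310302734375), 22.94635772705078, array([ 0.50492505, -0.17842359,  0.079     ]))
```

View pics/w3.png

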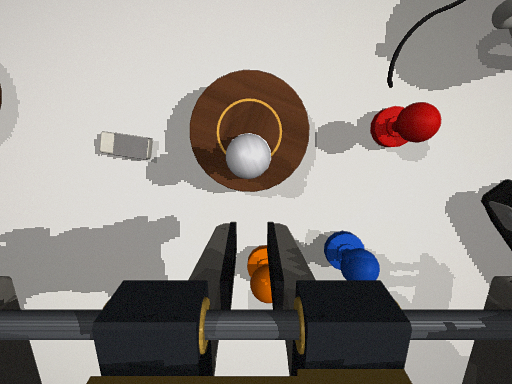

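```bash
python3 - <<'E'
from h import *
s=observe();K,E=cam('wrist',s)
print('orange foot',ray(K,E,(260,260),.013),'back',ray(K,E,(260,246),.013))
print('tip proj L/R', [proj(K,E,(.4632,-.1797+d,.0916)) for d in (.01,-.01)])
K,E=cam('wrist',s)
im=cv2.imread('pics/top2.png')
K,E=cam('top');print([ray(K,E,(305,240),h) for h in(.013,.05)])
E
```

```text
orange foot [ 0.4072702  -0.18814455  0.013     ] back [ 0.4208302  -0.18816436  0.013     ]
tip proj L/R [array([234.72986259, 221.60218295]), array([265.91720325, 221.44262776])]
[array([ 0.40026028, -0.19485723,  0.013     ]), array([ 0.40200307, -0.19168947,  0.05      ])]
```

```bash
python3 -m handwheel '[{"claw":0.02,"tx":0,"ty":0.001,"tz":-0.0106,"rx":0,"ry":0,"rz":0},{"claw":0.02,"tx":0,"ty":0,"tz":-0.0106,"rx":0,"ry":0,"rz":0},{"claw":0.02,"tx":0,"ty":0,"tz":-0.0106,"rx":0,"ry":0,"rz":0},{"claw":0.02,"tx":0,"ty":0,"tz":-0.0106,"rx":0,"ry":0,"rz":0},{"claw":0.02,"tx":0,"ty":0,"tz":-0.0106,"rx":0,"ry":0,"rz":0},{"claw":0.02,"tx":0.005,"ty":0,"tz":0,"rx":0,"ry":0,"rz":0},{"claw":0.02,"tx":0.005,"ty":0,"tz":0,"rx":0,"ry":0,"rz":0},{"claw":0.02,"tx":0.005,"ty":0,"tz":0,"rx":0,"ry":0,"rz":0},{"claw":0.02,"tx":0,"ty":0,"tz":0,"rx":0,"ry":0,"rz":0},{"claw":0.02,"tx":0,"ty":0,"tz":0,"rx":0,"ry":0,"rz":0}]' 5
python3 - <<'E'
from h import *
s=observe();print(s['time'],s['tool_pos'],s['eef_rot'],s['finger_gap'],s['ft_force'])
im=capture('wrist');cv2.imwrite('pics/w4.png',im[:,:,::-1])
for k,v in measure(im,s,save='pics/m4.png').items():print(k,v)
E
```

```text
time: 3.97
tool_pos: [0.4662, -0.178, 0.0534]
eef_rot: [0.0, 0.996, -0.002, 0.088]
ft_force: [0.2, 0.2, 0.0]
finger_gap: 0.218
3.9667 [ 0.46624247 -0.17797859  0.05339748] [ 1.46102833e-04  9.96124267e-01 -1.54318429e-03  8.79434027e-02] 0.21827705056284374 [0.2099612  0.17629788 0.0176978 ]
plinth ((0.5225622653961182, -0.17848719656467438), 0.05064818263053894)
ring (array([ 0.52386843, -0.17874778]), np.float64(0.025983523835588954), np.int64(689))
grey (array([250.03199498, 186.64240903]), array([ 220,  153,   61,   67, 3188], dtype=int32))
ball ((250.30372619628906, 186.2421417236328), 33.24953079223633, array([ 0.50621809, -0.1783236 ,  0.079     ]))
```

View pics/w4.png

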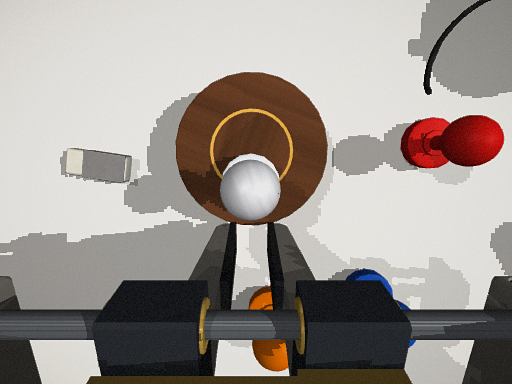

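```bash
python3 - <<'E'
from h import *
s=observe();K,E=cam('wrist',s);print(ray(K,E,(250,153),.043)[0]-.018)
E
python3 -m handwheel '[{"claw":0.02,"tx":0.0015,"ty":-0.0007,"tz":0,"rx":0,"ry":0,"rz":0},{"claw":0.02,"tx":0.0015,"ty":0,"tz":0,"rx":0,"ry":0,"rz":0},{"claw":0.02,"tx":0.0015,"ty":0,"tz":0,"rx":0,"ry":0,"rz":0},{"claw":0.02,"tx":0.0015,"ty":0,"tz":0,"rx":0,"ry":0,"rz":0},{"claw":0.02,"tx":0.0015,"ty":0,"tz":0,"rx":0,"ry":0,"rz":0},{"claw":0.02,"tx":0.0015,"ty":0,"tz":0,"rx":0,"ry":0,"rz":0},{"claw":0.02,"tx":0.001,"ty":0,"tz":0,"rx":0,"ry":0,"rz":0},{"claw":0.02,"tx":0.001,"ty":0,"tz":0,"rx":0,"ry":0,"rz":0},{"claw":0.02,"tx":0.001,"ty":0,"tz":0,"rx":0,"ry":0,"rz":0},{"claw":0.02,"tx":0.001,"ty":0,"tz":0,"rx":0,"ry":0,"rz":0},{"claw":0.02,"tx":0.001,"ty":0,"tz":0,"rx":0,"ry":0,"rz":0},{"claw":0.02,"tx":0.001,"ty":0,"tz":0,"rx":0,"ry":0,"rz":0},{"claw":0.02,"tx":0,"ty":0,"tz":0,"rx":0,"ry":0,"rz":0}]' 5
python3 - <<'E'
from h import *
s=observe();print(s['time'],s['tool_pos'],s['eef_rot'],s['finger_gap'],s['ft_force'])
im=capture('wrist');cv2.imwrite('pics/w5.png',im[:,:,::-1])
for k,v in measure(im,s,save='pics/m5.png').items():print(k,v)
im=capture('scene');cv2.imwrite('pics/s5.png',cv2.resize(im[140:240,230:350,::-1],None,fx=5,fy=5,interpolation=cv2.INTER_CUBIC))
E
```

```text
0.5038279802629818
time: 5.1
tool_pos: [0.4803, -0.1785, 0.0525]
eef_rot: [-0.0, 0.996, -0.002, 0.087]
ft_force: [-1.4, -0.2, -0.4]
finger_gap: 0.219
5.1 [ 0.48032456 -0.17847914  0.05253022] [-1.87454819e-04  9.96199172e-01 -1.73393914e-03  8.70871264e-02] 0.21852674728172547 [-1.40391846 -0.18804637 -0.36392697]
plinth ((0.524018406867981, -0.17876620590686798), 0.04952773079276085)
ring (array([ 0.52379385, -0.17871009]), np.float64(0.025993882217362037), np.int64(646))
grey (array([250.86286255, 205.25094578]), array([ 221,  172,   60,   63, 3172], dtype=int32))
ball ((250.5, 206.54917907714844), 34.72610855102539, array([ 0.51041419, -0.17890911,  0.079     ]))
```

View pics/w5.png

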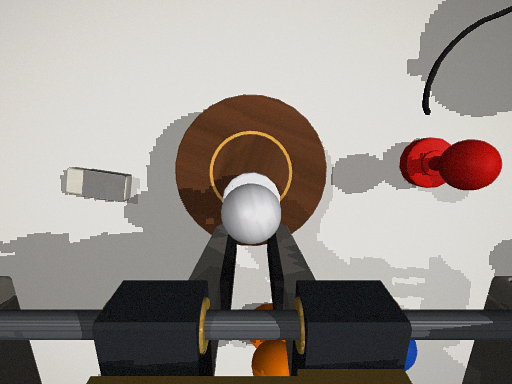

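View pics/s5.png

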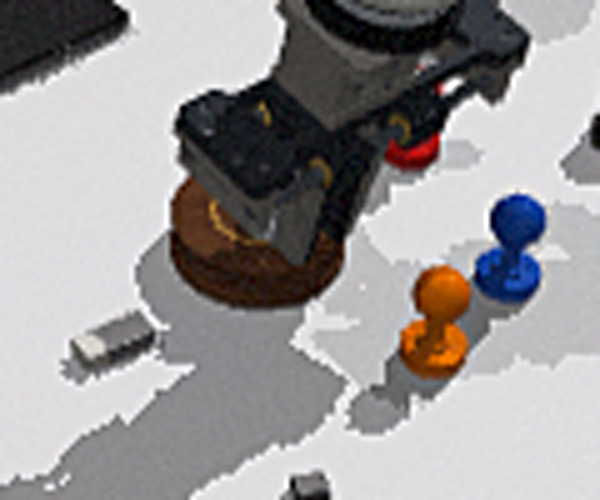

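Contact is made (1.4 N) and the award is sliding with the ball still concentric. I'll continue slowly.

```bash
python3 -m handwheel '[{"claw":0.02,"tx":0.001,"ty":0,"tz":0,"rx":0,"ry":0,"rz":0},{"claw":0.02,"tx":0.001,"ty":0,"tz":0,"rx":0,"ry":0,"rz":0},{"claw":0.02,"tx":0.001,"ty":0,"tz":0,"rx":0,"ry":0,"rz":0},{"claw":0.02,"tx":0.001,"ty":0,"tz":0,"rx":0,"ry":0,"rz":0},{"claw":0.02,"tx":0.001,"ty":0,"tz":0,"rx":0,"ry":0,"rz":0},{"claw":0.02,"tx":0.001,"ty":0,"tz":0,"rx":0,"ry":0,"rz":0},{"claw":0.02,"tx":0.001,"ty":0,"tz":0,"rx":0,"ry":0,"rz":0},{"claw":0.02,"tx":0.001,"ty":0,"tz":0,"rx":0,"ry":0,"rz":0},{"claw":0.02,"tx":0.001,"ty":0,"tz":0,"rx":0,"ry":0,"rz":0},{"claw":0.02,"tx":0.001,"ty":0,"tz":0,"rx":0,"ry":0,"rz":0},{"claw":0.02,"tx":0.001,"ty":0,"tz":0,"rx":0,"ry":0,"rz":0},{"claw":0.02,"tx":0,"ty":0,"tz":0,"rx":0,"ry":0,"rz":0}]' 5
python3 - <<'E'
from h import *
s=observe();print(s['time'],s['tool_pos'],s['eef_rot'],s['finger_gap'],s['ft_force'])
im=capture('wrist');cv2.imwrite('pics/w6.png',im[:,:,::-1])
o=measure(im,s,save='pics/m6.png')
for k,v in o.items():print(k,v)
K,E=cam('wrist',s);print('foot centre x',ray(K,E,(250,o['grey'][1][1]),.043)[0]-.018)
E
```

```text
time: 6.2
tool_pos: [0.4916, -0.1785, 0.0527]
eef_rot: [-0.0, 0.996, -0.002, 0.087]
ft_force: [-0.7, 0.4, -0.6]
finger_gap: 0.216
6.2 [ 0.49157124 -0.17853394  0.05265119] [-1.15592859e-04  9.96179995e-01 -1.70239686e-03  8.73069636e-02] 0.21560295718349784 [-0.71322703  0.36017385 -0.55327805]
plinth ((0.5239832997322083, -0.17881643772125244), 0.04954548180103302)
ring (array([ 0.52379711, -0.17869234]), np.float64(0.02597252664938643), np.int64(595))
grey (array([251.38189205, 207.78728961]), array([ 222,  172,   60,   72, 3446], dtype=int32))
ball ((251.8356475830078, 207.48611450195312), 35.627017974853516, array([ 0.52115313, -0.17961249,  0.079     ]))
foot centre x 0.5181986946280066
```

View pics/w6.png

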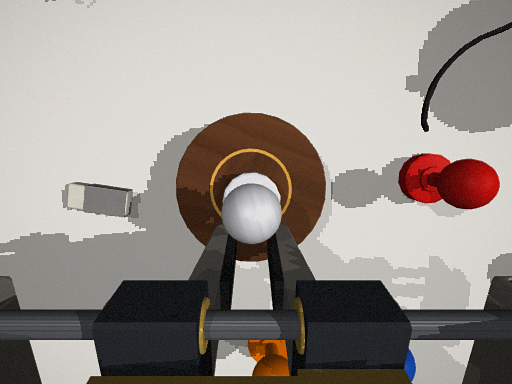

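```bash
python3 -m handwheel '[{"claw":0.02,"tx":0.001,"ty":0,"tz":0,"rx":0,"ry":0,"rz":0},{"claw":0.02,"tx":0.001,"ty":0,"tz":0,"rx":0,"ry":0,"rz":0},{"claw":0.02,"tx":0.001,"ty":0,"tz":0,"rx":0,"ry":0,"rz":0},{"claw":0.02,"tx":0.001,"ty":0,"tz":0,"rx":0,"ry":0,"rz":0},{"claw":0.02,"tx":0.001,"ty":0,"tz":0,"rx":0,"ry":0,"rz":0},{"claw":0.02,"tx":0,"ty":0,"tz":0,"rx":0,"ry":0,"rz":0},{"claw":0.02,"tx":0,"ty":0,"tz":0,"rx":0,"ry":0,"rz":0}]' 5
python3 - <<'E'
from h import *
s=observe();print(s['time'],s['tool_pos'],s['eef_rot'],s['finger_gap'],s['ft_force'])
im=capture('wrist');cv2.imwrite('pics/w7.png',im[:,:,::-1])
o=measure(im,s,save='pics/m7.png')
for k,v in o.items():print(k,v)
K,E=cam('wrist',s);print('foot centre x',ray(K,E,(250,o['grey'][1][1]),.043)[0]-.018)
E
```

```text
time: 6.83
tool_pos: [0.4965, -0.1785, 0.0526]
eef_rot: [-0.0, 0.996, -0.002, 0.087]
ft_force: [-0.3, -0.1, -0.2]
finger_gap: 0.219
6.8333 [ 0.49649654 -0.17854541  0.05263906] [-1.07508182e-04  9.96178599e-01 -1.72057527e-03  8.73225408e-02] 0.21857768305678826 [-0.26509106 -0.05186307 -0.24067776]
plinth ((0.5240597128868103, -0.178676038980484), 0.04955056682229042)
ring (array([ 0.52377439, -0.17868361]), np.float64(0.025983724518429882), np.int64(588))
grey (array([251.39680233, 207.6502907 ]), array([ 222,  172,   60,   72, 3440], dtype=int32))
ball ((251.91175842285156, 207.44117736816406), 35.5755729675293, array([ 0.52610206, -0.17966227,  0.079     ]))
foot centre x 0.5231250468895698
```

View pics/m7.png

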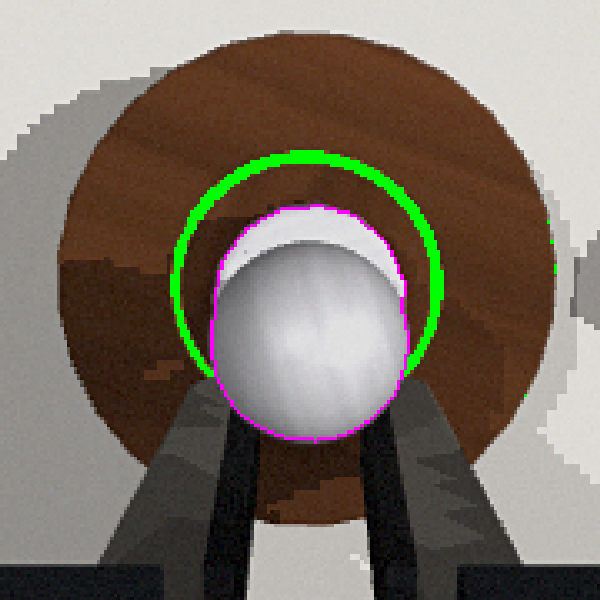

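Foot centre is about x 0.523 against the ring's 0.5238, so I'll back straight off, rise and check.

```bash
python3 -m handwheel '[{"claw":0.02,"tx":-0.002,"ty":0,"tz":0,"rx":0,"ry":0,"rz":0},{"claw":0.02,"tx":-0.006,"ty":0,"tz":0,"rx":0,"ry":0,"rz":0},{"claw":0.02,"tx":-0.009,"ty":0,"tz":0,"rx":0,"ry":0,"rz":0},{"claw":0.02,"tx":-0.009,"ty":0,"tz":0,"rx":0,"ry":0,"rz":0},{"claw":0.02,"tx":-0.009,"ty":0,"tz":0,"rx":0,"ry":0,"rz":0},{"claw":0.02,"tx":-0.006,"ty":0,"tz":0,"rx":0,"ry":0,"rz":0},{"claw":0.02,"tx":0,"ty":0,"tz":0.015,"rx":0,"ry":0,"rz":0},{"claw":0.02,"tx":0,"ty":0,"tz":0.02,"rx":0,"ry":0,"rz":0},{"claw":0.02,"tx":0,"ty":0,"tz":0.03,"rx":0,"ry":0,"rz":0},{"claw":0.02,"tx":0,"ty":0,"tz":0.03,"rx":0,"ry":0,"rz":0},{"claw":0.02,"tx":0,"ty":0,"tz":0.03,"rx":0,"ry":2.5,"rz":0},{"claw":0.02,"tx":-0.01,"ty":0,"tz":0.02,"rx":0,"ry":2.5,"rz":0},{"claw":0.02,"tx":-0.015,"ty":0,"tz":0.015,"rx":0,"ry":2.5,"rz":0},{"claw":0.02,"tx":0,"ty":0,"tz":0,"rx":0,"ry":2.5,"rz":0},{"claw":0.02,"tx":0,"ty":0,"tz":0,"rx":0,"ry":0,"rz":0},{"claw":0.02,"tx":0,"ty":0,"tz":0,"rx":0,"ry":0,"rz":0},{"claw":0.02,"tx":0,"ty":0,"tz":0,"rx":0,"ry":0,"rz":0}]' 5
python3 - <<'E'
from h import *
s=observe();print(s['time'],s['tool_pos'],s['eef_rot'],s['finger_gap'],s['ft_force'])
im=capture('wrist');cv2.imwrite('pics/w8.png',im[:,:,::-1])
o=measure(im,s,save='pics/m8.png')
for k,v in o.items():print(k,v)
t=capture('top');a=t[150:260,120:370,::-1]
sc=capture('scene');b=sc[140:250,120:370,::-1]
cv2.imwrite('pics/c8.png',np.vstack([cv2.resize(v,None,fx=2.6,fy=2.6,interpolation=cv2.INTER_CUBIC) for v in(a,b)]))
t0=cv2.imread('pics/top0.png');d=cv2.absdiff(t0,t[:,:,::-1].copy()).max(2)
E
```

```text
time: 8.3
tool_pos: [0.4295, -0.1783, 0.2118]
eef_rot: [-0.0, 1.0, -0.002, -0.0]
ft_force: [0.3, 0.1, -0.3]
finger_gap: 0.22
8.3 [ 0.42951647 -0.1783217   0.21181511] [-3.29142528e-04  9.99998323e-01 -1.78085570e-03 -2.73338636e-04] 0.21985519706122186 [ 0.28397644  0.0618146  -0.33536566]
plinth ((0.5239551663398743, -0.17874756455421448), 0.0496593713760376)
ring (array([ 0.52388776, -0.17870265]), np.float64(0.026002655015395847), np.int64(289))
grey (array([251.96175478,  89.44769404]), array([235,  73,  34,  35, 889], dtype=int32))
ball ((251.625, 90.0), 17.618005752563477, array([ 0.52239548, -0.17952033,  0.079     ]))
```

View pics/m8.png

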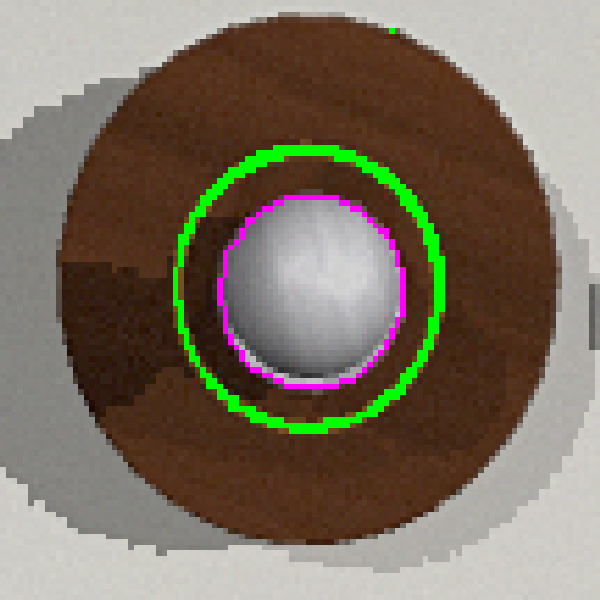

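View pics/c8.png

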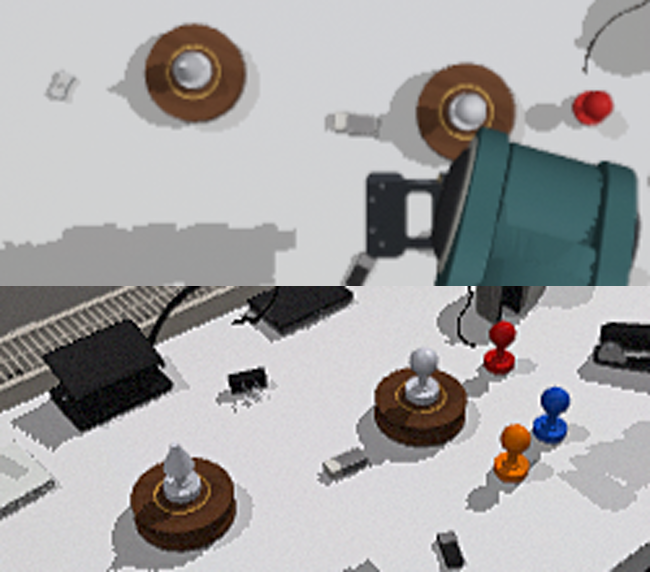

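The award is upright, with its axis about 2 mm from the ring centre and wood visible all round between foot and ring. The neighbours look unmoved and the arm is clear, so I'll hand it in.

```bash
python3 -c "
from cell import *
print(close_job())"
```

```text
the job is handed in; nothing more can be done
None
```

The ball-topped award is back inside the brass ring, standing upright, and the job is handed in; no verdict was reported. I set the fingertips 20 mm apart, leaned them back 10°, and slid the award about 19 mm along +x from low at its foot. The wrist force read 1.4 N at most at my checks. I then backed straight off and raised the arm clear, about 8.3 s in.

**Position:** the last wrist picture put the award's axis at (0.522, -0.180) and the ring centre at (0.524, -0.179). That is about 2 mm off, against the 7 mm limit, and wood showed all round between foot and ring.

**Disagreement:** the x readings of the award differed by up to 3 mm. Just before backing off, the foot's rim gave 0.523 and the ball outline 0.526. That outline includes part of the foot, so I trusted it less.

**Other things:** the cone-topped award, eraser, USB stick, bulldog clip, sharpener, stapler and look-alikes looked unmoved in the scene and top views. I judged this by eye and did not measure it. The mug was largely out of the final crops, but the arm's path stayed well away from it.

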